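# Break the tapered spindle plug free and stand it in the tray

## Robot

A 6-joint arm with a two-finger parallel gripper is mounted at the origin on the work surface. World frame = base frame: x ahead of the robot, y to its left, z up, the work surface at z = 0. Lengths are in mm, angles in rad, forces in N, time in s.
With the tool pointing down it reaches from about 275 to 1000 mm from the base axis. Payload 8.4 kg.
Tool frame: the origin (TCP) lies midway between the tips of the shut fingers; the grasp point (between the pads) lies 19 mm behind it; z points along the fingers, y is the direction in which the jaws open and shut (so a half turn about z gives the same grasp; the last joint's range is limited). The gripper opens to 85 mm and grips with 20 to 120 N. Pads are 22 mm wide; open, the fingers measure 114 mm over their backs; the gripper's body (76 mm by 85 mm) begins 54 mm behind the grasp point. The pads swing forward as they close: fully open they stand 13 mm farther back than shut.
Start: joints at [1.111, 0.353, 1.633, -0, 1.155, -0.002], TCP at [276.234, 560.645, 231.281] pointing down, gripper open.
Joint ranges: [-2.63, 2.63], [-0.92, 2.1], [0.06, 2.66], [-1.3, 4.44], [0, 2.69], [-3.02, 3.02]. Speed limits (rad/s): [2.22, 2.22, 2.79, 3.14, 3.14, 3.14].

## Interface

Orientations are given as [roll, pitch, yaw] about the fixed x, y, z axes, in that order (R = Rz(yaw) Ry(pitch) Rx(roll)).
In Python, from rig import * gives the robot as it stands.
- The arm moves only by the tool play_rows, never from a script. Its argument "moves" is a list of rows, each a list of 3 entries, a list of its own where there are three numbers: the shift along the tool's x, y, z in m, then the turn, a rotation vector about the tool's x, y, z in rad, then the opening in per cent of the stroke, from 0 (shut) to 100 (fully open). In form: [[[x, y, z], [rx, ry, rz], fingers], ...]. A call has 1 to 20 rows; each row shifts and turns the commanded pose from where the row before left it, along the tool's axes as they then stand; what a row does not reach is not made up. A row lasts 1/10 s, in which the tool goes at most 50 mm and 8.59 degrees, less where a joint would pass 70% of its speed; a pose out of reach is approached as far as the arm can. A call is refused whole if a number of a shift passes 0.05 or a number of a turn 0.15, either way. A call with a gripper value outside its range is refused whole. The fingers move at their own pace and stop on an object; "squeeze" is the grip in N (left out, the last holds). Time passes only in rows, so rows that do not move let the fingers close. It gives the time, the measured TCP pose, the force and the opening at its end, in the units of the state.
- sense(): the state, without advancing time (a new reading comes with each control period).
- grab_frame(name): name is "side" or "top"; returns a dict with "pixels" (420x560x3 uint8, red, green, blue), "intrinsics" (3x3 intrinsics, pixels), "R" (3x3) and "t" (3): a world point X has camera coordinates R X + t. Camera axes: x right, y down, z forward; pixel columns grow to the right and rows downward; lengths in mm; the calibration is good to about 2 mm. A picture is of the moment at which its call begins. There is no depth.
- sign_off(): hands the job in, once; it reports no verdict.
The state is a dict: "clock": time; "qpos": joint angles; "qvel": joint speeds; "joint_efforts": joint torques, N m; "eef_pos": TCP position; "tcp_rot": TCP orientation; "contact_force": force on the tool from outside, world axes, zero at the start; "wrist_torque": the same for the moment, N m; "opening": opening from 0.0 (shut) to 1.0 (fully open).
Only numpy, scipy, OpenCV 4.12 (cv2) and the standard library are available. Lean on these libraries where they do the work, as an engineer would, in place of code of your own. Each camera call takes 0.05 s, during which the arm holds its last target. There are 200 camera calls.

## Task

Take the orange plug out of the cell separator: it is stuck in its taper, so first twist it by its grip until it breaks free, only then pull it straight up and out. Set it down gently in the empty half of the blue tray, standing upright on its narrow end, and let go. Leave the grey plug seated as it is and do not disturb anything else.

Things in the scene. Friction and masses are not known exactly. Their poses are not given: they have to be found in the camera images.
- orange_grip (a point): where to take the orange plug: on its axis, in its upright orange grip bar 52 mm long, 16 mm wide, 40 mm high, standing on a round orange flange 68 mm across. This point is 26 mm above the flange's top, 14 mm below the bar's top, 74 mm above the narrow end. x along the bar, y across its 16 mm (pinch along y), z up the axis.
- orange_foot (a point): centre of the underside of the orange plug's narrow end, on its axis, 74 mm below orange_grip; same axes. The plug is 88 mm tall: a steel taper 40 mm long (45 mm across at the narrow end, 52 at the top), the 8 mm flange, the bar. It stands stably on this end.
- orange_bore (a point): mouth centre of the bore holding the orange plug, at the top of a fixed aluminium head 92 mm across, 45 mm high, on the cream deck of the separator; 115 mm above the table. z up, x to the small black mark on the head's rim. At the start the plug's bar lies within 6 degrees of this x (either end) and its flange rests on the head; the twist is counted from this x.
- grey_grip (a point): the grip of the grey plug, which is just like the orange one, in a like head 150 mm away on the same deck (which of the two heads is nearer the left varies); stays seated
- grey_bore (a point): centre of the mouth of the grey plug's head, as orange_bore
- tray: fixed blue plastic tray, 160 mm (x) by 260 mm (y), walls 30 mm high and 4 mm thick, floor 4 mm thick; origin at the centre of its underside, z up. It lies on the other side of the robot's middle from the separator (left and right vary).
- tray_spot (a point): on the tray's floor in the middle of its empty half, 55 mm along +y from the tray's centre; axes as the tray
- cap: steel rotor cap lying in the other half of the tray, 56 mm across, 30 mm high, near 85 mm along -y from the tray's centre; origin centre of underside; leave it
- sanitiser: white bottle, 64 mm across, 170 mm high, at the far left; origin centre of underside; leave it
- beaker: clear cup, 72 mm across, 85 mm high, at the far right; origin centre of underside; leave it
- orange_plug: the orange plug, 0.3 kg, origin and axes as orange_foot. Jammed: straight pulling will not free it. Twisting about its axis, either way, takes about 0.4 to 0.6 N m to start and eases after 25 degrees; beyond about 40 degrees from the mark it lifts out with just its weight (turn 60 to be sure, at most 90). It must rise 45 mm to clear the head.
Mind the look-alikes: they are no part of the job. There is more than one size of the orange_plug; the job needs the smallest.

How it is judged:
By the outcome, as a careful person would: the job done as asked, in the order asked, and still so for the second after the job is handed in, with the robot touching nothing.
It also fails if it takes over 48 s, if anything falls off the work surface, if the arm or the gripper's body presses on something with over 40 N, if the wrist force passes 120 N, or if a joint passes its speed limit or range.

## Working session

There is one attempt and no reset: what is moved stays moved. The work goes in short steps, Python scripts to look and compute and a tool call to move; the robot and the scene stay as the last step left them, time stands still between calls to the robot, and variables do not carry over. Pictures are saved under pics/ and viewed, about 8 in all and at most 12, crops included, and the job is handed in when it is done.

Besides the shell and the picture viewer there is one more tool, called after "Call:" in YAML: its name, and indented under it one key for each argument. play_rows: Moves the arm, as the interface text tells. Its arguments: {"type":"object","properties":{"moves":{"type":"array"},"squeeze":{"type":"number"}},"required":["moves"]}

```bash
mkdir -p pics
python3 - <<'E'
from rig import *
import cv2,numpy as np,pickle
s=sense();print(s)
for n in("side","top"):
    f=grab_frame(n);pickle.dump(f,open(n+"0.pkl","wb"))
    cv2.imwrite(f"pics/{n}0.png",f["pixels"][:,:,::-1]);print(n,f["intrinsics"],f["R"],f["t"])
E
```

```text
{'clock': 0.0, 'qpos': array([ 1.11058976e+00,  3.53637135e-01,  1.63414301e+00,  1.11973716e-05,
        1.15521571e+00, -2.39255945e-03]), 'qvel': array([-1.44874237e-03,  8.36167596e-04,  2.60399365e-05,  5.22076251e-04,
       -1.03738783e-03,  7.16540128e-04]), 'joint_efforts': array([ 3.74113326e-03, -6.05223584e+01, -3.42071486e+01,  2.61128998e-04,
        9.12789517e-03,  9.52073833e-06]), 'eef_pos': array([276.01943707, 560.2060393 , 230.56476999]), 'tcp_rot': array([-3.14018948e+00, -1.35951386e-05,  2.68377410e+00]), 'contact_force': array([-0.32221575,  0.70239994,  0.43580334]), 'wrist_torque': array([-0.00213383,  0.01311086,  0.01245909]), 'opening': 0.9999851228342416}
side [[395.65692359   0.         279.93495568]
 [  0.         395.65692359 210.95518369]
 [  0.           0.           1.        ]] [[ 9.33097443e-01 -3.59623510e-01 -3.04052654e-04]
 [-1.92561167e-01 -4.98914577e-01 -8.44987835e-01]
 [ 3.03725795e-01  7.88514537e-01 -5.34785439e-01]] [-412.8126583   161.21945023 1089.11863636]
top [[438.28296175   0.         280.87642491]
 [  0.         438.28296175 208.87887864]
 [  0.           0.           1.        ]] [[ 0.0166554  -0.99985799 -0.00256806]
 [-0.99337303 -0.01625515 -0.11377961]
 [ 0.11372171  0.00444608 -0.9935027 ]] [  -3.78636176  454.75641744 1428.30842866]
```

View pics/side0.png

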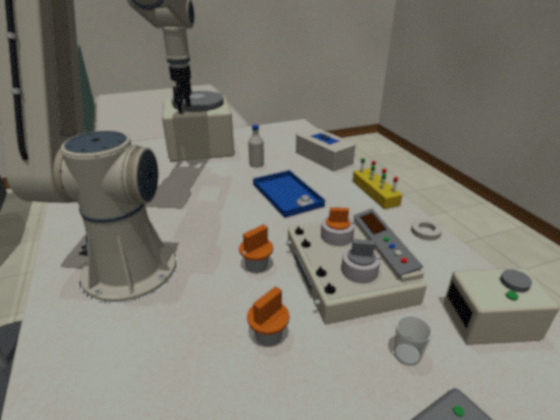

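View pics/top0.png

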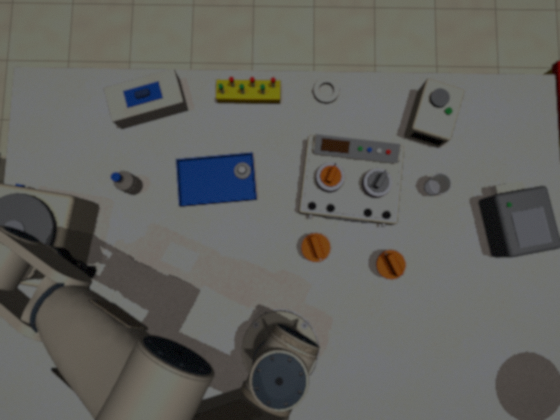

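The side view shows the orange plug seated in the separator at (339,225), with the grey one at (361,258). The two larger orange look-alikes stand on the table. In the top view the orange head is at (330,177), the grey head at (377,182), and the tray at (217,180) with its cap on the right half, so the left half is empty.

```bash
cat > h.py <<'E'
import numpy as np,cv2,pickle
def ray(f,u,v,z):
    K,R,t=f["intrinsics"],f["R"],f["t"]
    d=R.T@np.linalg.inv(K)@np.array([u,v,1.]);c=-R.T@t
    return c+d*(z-c[2])/d[2]
def proj(f,X):
    p=f["intrinsics"]@(f["R"]@np.asarray(X,float)+f["t"]);return p[:2]/p[2]
def crop(f,x,y,w,h,s,name):
    c=f["pixels"][y:y+h,x:x+w,::-1]
    c=cv2.resize(c,None,fx=s,fy=s,interpolation=cv2.INTER_CUBIC)
    c=cv2.convertScaleAbs(c,alpha=255/max(60,np.percentile(c,99.5)))
    cv2.imwrite(name,c);return c
def blobs(f,name,amin=20):
    hsv=cv2.cvtColor(f["pixels"],cv2.COLOR_RGB2HSV)
    lo,hi={"orange":((3,150,60),(18,255,255)),"blue":((105,150,40),(130,255,255))}[name]
    m=cv2.inRange(hsv,lo,hi);n,l,s,c=cv2.connectedComponentsWithStats(m)
    return [(s[i],c[i],l==i) for i in range(1,n) if s[i,4]>=amin]
E
python3 - <<'E'
from h import *
T=pickle.load(open("top0.pkl","rb"));S=pickle.load(open("side0.pkl","rb"))
for f,n in((T,"top"),(S,"side")):
  for c in("orange","blue"):
    for s,ce,m in blobs(f,c):
        print(n,c,s,ce.round(1))
        if c=="blue" and s[4]>1000:
            r=cv2.minAreaRect(np.argwhere(m)[:,::-1].astype(np.float32));bp=cv2.boxPoints(r)
            # outline at rim z=30
            P=np.array([ray(f,u,v,30)[:2] for u,v in np.argwhere(m)[:,::-1]],np.float32)
            r=cv2.minAreaRect(P);print("tray rect world",r)
a=crop(T,295,130,116,96,5,"x.png");b=crop(S,300,190,116,96,5,"y.png")
cv2.imwrite("pics/heads.png",cv2.resize(np.vstack([a,b]),(480,800))[:, :] if 0 else np.hstack([a,b])[:, :1160])
cv2.imwrite("pics/heads.png",cv2.resize(np.hstack([a,b]),(800,331),interpolation=cv2.INTER_AREA))
cv2.imwrite("pics/topc.png",crop(T,305,150,50,50,12,"x.png"))
E
```

```text
top orange [321 166  20  20 298] [330.4 175.6]
top orange [302 234  28  27 597] [315.1 246.9]
top orange [377 251  28  28 550] [390.5 264.2]
top blue [125  83  36  23 494] [142.5  94.2]
top blue [ 177  154   79   52 3185] [213.8 179.9]
tray rect world ((551.119140625, 222.39913940429688), (154.57040405273438, 251.85275268554688), 6.178892135620117)
top blue [112 173   9   8  57] [116.  176.9]
side orange [334 125  44  11 190] [357.  130.4]
side orange [327 208  23  21 371] [338.1 218.3]
side orange [240 225  32  35 782] [256.1 244.2]
side orange [ 248  288   41   46 1296] [268.4 313.6]
side blue [315 135  20   8  62] [324.9 138.7]
side blue [ 254  172   70   44 1604] [286.5 192.5]
tray rect world ((545.8944091796875, 200.5514678955078), (163.66693115234375, 275.66082763671875), 6.427412986755371)
```

View pics/topc.png

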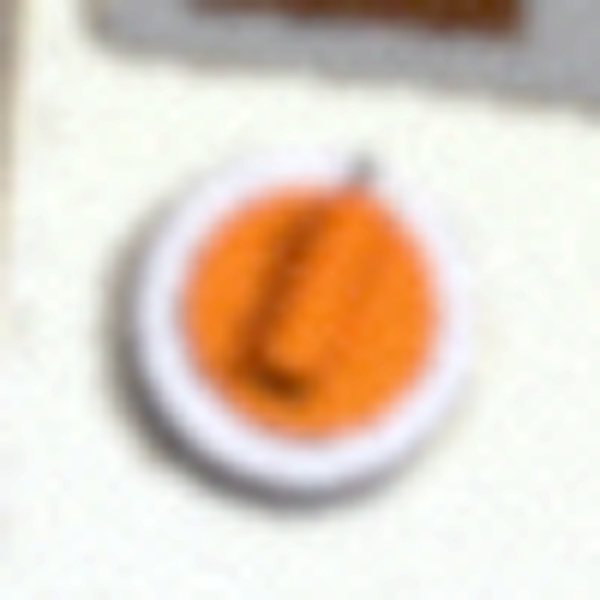

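View pics/heads.png

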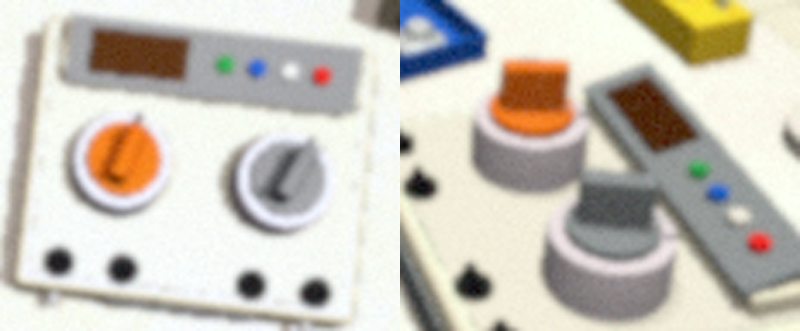

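The crop shows the orange flange at about (330.7,175.9) px, the head ring at about (330.2,176.8), and the black mark at about (335.4,163.8). The bar points toward the mark, and the look-alikes stand clear of the separator.

Run:
```python
from h import *
T=pickle.load(open("top0.pkl","rb"));S=pickle.load(open("side0.pkl","rb"))
def px(u,v): return (u+.5)/12-.5+305,(v+.5)/12-.5+150
fc=ray(T,330.6,175.7,123);hc=ray(T,*px(303,320),115);mk=ray(T,*px(364,167),115)
print("flange",fc,"head",hc,"mark",mk, "r",np.linalg.norm(mk-hc))
for c in(fc,hc): print("mark dir deg",np.degrees(np.arctan2(*(mk-c)[1::-1])))
# flange extents from mask at z=123
m=[b for b in blobs(T,"orange") if b[0][0]==321][0][2]
P=np.array([ray(T,u,v,123)[:2] for u,v in np.argwhere(m)[:,::-1]],np.float32)
print("circ",cv2.minEnclosingCircle(P))
# bar top in side: edges of orange bar top corners (from heads.png scale 800/1160, 5x)
k=1160/800/5
def sp(u,v): return (u-400)*k+300,v*k+190
a=ray(S,*sp(503,61),163);b=ray(S,*sp(569,65),163);print("bartop side",a,b,(a+b)/2,np.degrees(np.arctan2(*(a-b)[1::-1])),np.linalg.norm(a-b))
# bar top in top view: dark side edges of bar
for p,q in(((275,375),(330,200)),((300,375),(375,215))):
    a=ray(T,*px(*p),163);b=ray(T,*px(*q),163);print(a,b,np.degrees(np.arctan2(*(b-a)[1::-1])))
# side view flange ellipse check
print("proj side flange c",proj(S,[*fc[:2],123]), "grip",proj(S,[*fc[:2],149]))
m=[b for b in blobs(S,"orange") if b[0][0]==327][0][2]
c=crop(S,318,195,46,60,10,"x.png");cv2.circle(c,tuple(((proj(S,[*fc[:2],123])-[318,195]+.5)*10).astype(int)),4,(255,0,0),-1)
th=np.radians(np.arange(0,360,10))
for q in th:
    for r,z in((34,123),(46,115)): cv2.circle(c,tuple(((proj(S,[fc[0]+r*np.cos(q),fc[1]+r*np.sin(q),z])-[318,195]+.5)*10).astype(int)),2,(0,255,0) if r==34 else (255,0,255),-1)
cv2.imwrite("pics/sidec.png",c)
```

```text
flange [ 550.41282474 -150.16081382  123.        ] head [ 550.30078375 -148.50526093  115.        ] mark [ 591.33481169 -164.34929971  115.        ] r 43.98664585823447
mark dir deg -19.122472450395808
mark dir deg -21.11254755114545
circ ((551.90673828125, -150.0798797607422), 31.346540451049805)
bartop side [ 530.72455391 -140.35452125  163.        ] [ 575.32489958 -163.8059906   163.        ] [ 553.02472675 -152.08025592  163.        ] 152.26399485727927 50.390100699366315
[ 526.87387376 -136.34572253  163.        ] [ 571.99973315 -150.0513      163.        ] -16.894528607426547
[ 526.97588728 -142.64457293  163.        ] [ 568.32082918 -161.44146994  163.        ] -24.448251877354053
proj side flange c [337.0409965  220.62977977] grip [337.78839209 212.54256779]
```

View pics/sidec.png

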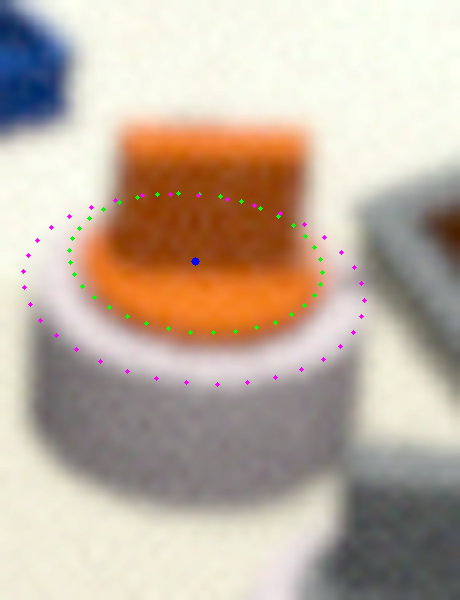

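Call:
play_rows:
  moves:
    - [[-0.033,-0.0304,-0.001],[0,0,0],100]
    - [[-0.033,-0.0304,-0.001],[0,0,0],100]
    - [[-0.033,-0.0304,-0.001],[0,0,0],100]
    - [[-0.033,-0.0304,-0.001],[0,0,0],100]
    - [[-0.033,-0.0304,-0.001],[0,0,0],100]
    - [[-0.033,-0.0304,-0.001],[0,0,0],100]
    - [[-0.033,-0.0304,-0.001],[0,0,0],100]
    - [[-0.033,-0.0304,-0.001],[0,0,0],100]
    - [[-0.033,-0.0304,-0.001],[0,0,0],100]
    - [[-0.033,-0.0304,-0.001],[0,0,0],100]
    - [[-0.033,-0.0304,-0.001],[0,0,0],100]
    - [[-0.033,-0.0304,-0.001],[0,0,0],100]
    - [[-0.033,-0.0304,-0.001],[0,0,0],100]
    - [[-0.033,-0.0304,-0.001],[0,0,0],100]
    - [[-0.033,-0.0304,-0.001],[0,0,0],100]
    - [[-0.033,-0.0304,-0.001],[0,0,0],100]
    - [[-0.033,-0.0304,-0.001],[0,0,0],100]
    - [[0,0,0],[0,0,0],100]
    - [[0,0,0],[0,0,0],100]

```text
clock: 2.0
eef_pos: [550.7, -151.6, 247.6]
tcp_rot: [-3.142, -0.001, 2.682]
contact_force: [0.0, 0.1, 0.7]
opening: 0.999
```

Run:
```python
from rig import *
from h import *
s=sense();print(s["eef_pos"],s["tcp_rot"],s["qpos"],s["contact_force"],s["wrist_torque"])
S=grab_frame("side");T=grab_frame("top");pickle.dump(S,open("side1.pkl","wb"));pickle.dump(T,open("top1.pkl","wb"))
a=crop(S,280,120,130,140,4,"x.png");b=crop(T,280,110,130,140,4,"y.png");cv2.imwrite("pics/app.png",cv2.resize(np.hstack([a,b]),(800,431)))
```

```text
[ 550.68017678 -151.60166118  247.61568168] [-3.14155764e+00 -1.40223950e-03  2.68168906e+00] [-2.71407320e-01  2.54885663e-01  1.73230940e+00  2.49542993e-04
  1.15578157e+00 -1.38240086e+00] [0.03703422 0.05616603 0.7464031 ] [ 0.03639952  0.00712165 -0.02115814]
```

View pics/app.png

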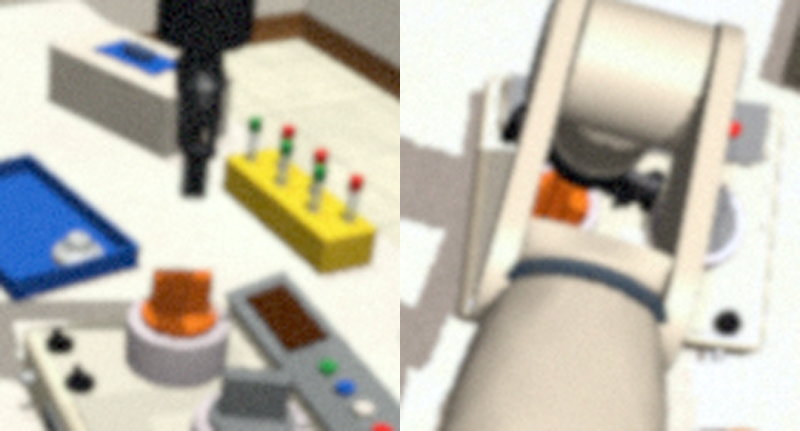

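Call:
play_rows:
  moves:
    - [[0,0,0.025],[0,0,0],100]
    - [[0,0,0.025],[0,0,0],100]
    - [[0,0,0.02],[0,0,0],100]
    - [[0,0,0.015],[0,0,0],100]
    - [[0,0,0.015],[0,0,0],100]
    - [[0,0,0.01],[0,0,0],60]
    - [[0,0,0.006],[0,0,0],40]
    - [[0,0,0],[0,0,0],40]
    - [[0,0,0],[0,0,0],40]
  squeeze: 20

```text
clock: 3.0
eef_pos: [551.3, -150.7, 132.8]
tcp_rot: [3.141, 0.001, 2.684]
contact_force: [-0.2, -0.4, 0.6]
opening: 0.401
```

Run:
```python
from rig import *
from h import *
s=sense();print(s["eef_pos"],s["tcp_rot"],s["contact_force"],s["wrist_torque"],s["opening"])
S=grab_frame("side");c=crop(S,290,150,90,110,5,"pics/grasp1.png")
```

```text
[ 551.32113776 -150.68499884  132.77290836] [3.14148574e+00 5.52739480e-04 2.68420664e+00] [-0.17964237 -0.37259092  0.62736449] [0.00564053 0.0110934  0.03473996] 0.4006789607908757
```

View pics/grasp1.png

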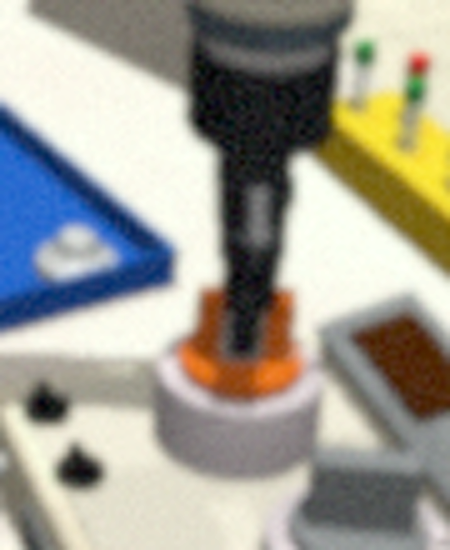

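The fingers straddle the bar and sit near its middle. I'll close gently first.

Call:
play_rows:
  moves:
    - [[0,0,0],[0,0,0],25]
    - [[0,0,0],[0,0,0],10]
    - [[0,0,0],[0,0,0],0]
    - [[0,0,0],[0,0,0],0]
    - [[0,0,0],[0,0,0],0]
    - [[0,0,0],[0,0,0],0]
  squeeze: 30

```text
clock: 3.65
eef_pos: [551.4, -151.0, 132.8]
tcp_rot: [3.141, 0.001, 2.684]
contact_force: [-0.3, 0.2, 5.9]
opening: 0.18
```

Run:
```python
from rig import *
s=sense();print(s["eef_pos"],s["tcp_rot"],s["contact_force"],s["wrist_torque"],s["opening"])
```

```text
[ 551.4498824  -151.01879185  132.79916378] [3.14138490e+00 9.12851355e-04 2.68365592e+00] [-0.30077158  0.1745709   5.89692999] [ 0.03327106  0.07583844 -0.02686493] 0.17987227373966422
```

Call:
play_rows:
  moves:
    - [[0,0,0],[0,0,0],0]
    - [[0,0,0],[0,0,0],0]
    - [[0,0,0],[0,0,0.05],0]
    - [[0,0,0],[0,0,0.08],0]
    - [[0,0,0],[0,0,0.08],0]
    - [[0,0,0],[0,0,0.08],0]
    - [[0,0,0],[0,0,0],0]
  squeeze: 110

```text
clock: 4.35
eef_pos: [552.3, -151.2, 133.0]
tcp_rot: [3.14, 0.002, 2.392]
contact_force: [3.5, -0.9, 6.2]
opening: 0.17
```

Run:
```python
from rig import *
from h import *
s=sense();print(s["eef_pos"],s["tcp_rot"],s["contact_force"],s["wrist_torque"],s["opening"])
```

```text
[ 552.25958521 -151.24214954  133.0332855 ] [3.14036756e+00 2.34192288e-03 2.39237788e+00] [ 3.49302474 -0.87309895  6.22420133] [-0.09598763 -0.3968854  -0.37037951] 0.1702372656153417
```

Call:
play_rows:
  moves:
    - [[0,0,0],[0,0,0.08],0]
    - [[0,0,0],[0,0,0.08],0]
    - [[0,0,0],[0,0,0.08],0]
    - [[0,0,0],[0,0,0.08],0]
    - [[0,0,0],[0,0,0.08],0]
    - [[0,0,0],[0,0,0.08],0]
    - [[0,0,0],[0,0,0.08],0]
    - [[0,0,0],[0,0,0.08],0]
    - [[0,0,0],[0,0,0.08],0]
    - [[0,0,0],[0,0,0.08],0]
    - [[0,0,0],[0,0,0.04],0]
    - [[0,0,0],[0,0,0],0]
    - [[0,0,0],[0,0,0],0]

```text
clock: 5.65
eef_pos: [552.9, -151.3, 133.1]
tcp_rot: [3.138, 0.001, 1.556]
contact_force: [4.9, -1.2, 3.4]
opening: 0.171
```

Run:
```python
from rig import *
from h import *
s=sense();print(s["eef_pos"],s["tcp_rot"],s["contact_force"],s["wrist_torque"],s["opening"],s["qpos"])
S=grab_frame("side");c=crop(S,290,150,90,110,5,"pics/twist.png")
```

```text
[ 552.85451351 -151.2539211   133.0718289 ] [3.13787003e+00 7.71590455e-04 1.55610744e+00] [ 4.85178726 -1.23759092  3.39811575] [-0.13859856 -0.80013354  0.08436737] 0.17143685497238453 [-2.69784533e-01  3.84287408e-01  1.83422770e+00  2.42392281e-04
  9.19280695e-01 -2.55243698e-01]
```

View pics/twist.png

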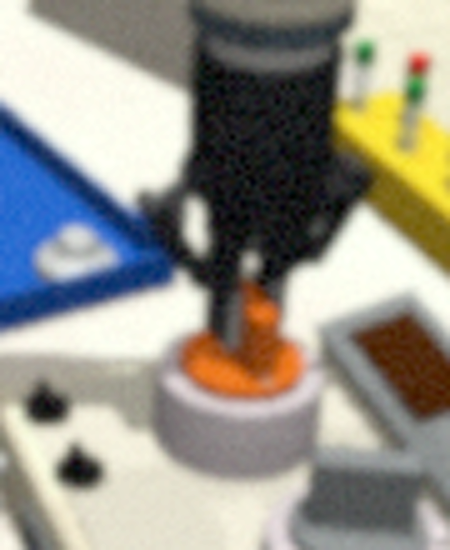

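The bar has turned with the jaws, by about 65°, and the torque about the axis has dropped to 0.08 N m. I'll lift straight up.

Call:
play_rows:
  moves:
    - [[0,0,-0.003],[0,0,0],0]
    - [[0,0,-0.004],[0,0,0],0]
    - [[0,0,-0.006],[0,0,0],0]
    - [[0,0,-0.008],[0,0,0],0]
    - [[0,0,-0.01],[0,0,0],0]
    - [[0,0,-0.012],[0,0,0],0]
    - [[0,0,-0.012],[0,0,0],0]
    - [[0,0,-0.02],[0,0,0],0]
    - [[0,0,-0.02],[0,0,0],0]
    - [[0,0,-0.015],[0,0,0],0]
    - [[0,0,0],[0,0,0],0]
    - [[0,0,0],[0,0,0],0]

```text
clock: 6.9
eef_pos: [551.0, -150.9, 242.6]
tcp_rot: [3.141, 0.0, 1.554]
contact_force: [0.3, -0.5, -4.5]
opening: 0.164
```

Run:
```python
from rig import *
from h import *
T=pickle.load(open("top0.pkl","rb"))
s=sense();print(s["eef_pos"],s["tcp_rot"],s["contact_force"],s["wrist_torque"],s["opening"])
S=grab_frame("side");c=crop(S,240,110,150,140,5,"pics/lift.png")
# tray: outer rim corners from top view (walls z=30), far-rim edges; average with side
for n in("top","side"):
    f=pickle.load(open(n+"0.pkl","rb"))
    m=max(blobs(f,"blue"),key=lambda b:b[0][4])[2].astype(np.uint8)
    h=cv2.convexHull(cv2.findContours(m,0,2)[0][0]);q=cv2.approxPolyDP(h,4,True)[:,0]
    print(n,[(tuple(p),ray(f,*p,30)[:2].round()) for p in q])
```

```text
[ 550.98351317 -150.94799839  242.62720621] [3.14095539e+00 2.91234838e-04 1.55385581e+00] [ 0.34287771 -0.47899297 -4.50790845] [-0.02509954 -0.01550424 -0.03515502] 0.1636944020241598
top [((np.int32(251), np.int32(154)), array([638., 107.])), ((np.int32(255), np.int32(198)), array([489.,  90.])), ((np.int32(180), np.int32(204)), array([465., 338.])), ((np.int32(178), np.int32(160)), array([614., 351.]))]
side [((np.int32(254), np.int32(180)), array([464., 324.])), ((np.int32(289), np.int32(172)), array([610., 338.])), ((np.int32(323), np.int32(204)), array([627.,  77.])), ((np.int32(284), np.int32(215)), array([480.,  61.]))]
```

View pics/lift.png

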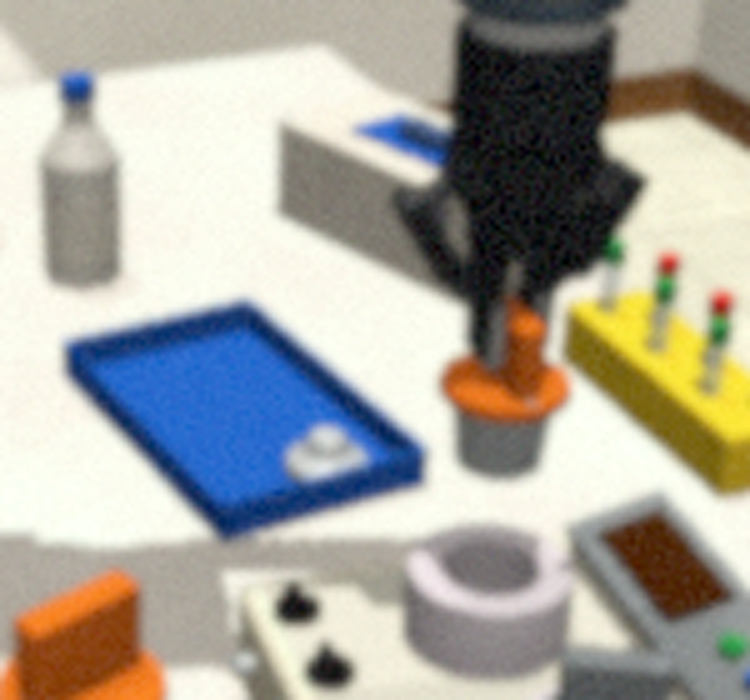

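The plug is out: the bore is empty, the cap is in the tray's right half, and the plug hangs upright. Next I'll carry it over the tray.

Call:
play_rows:
  moves:
    - [[0.012,0,0],[0,0,0],0]
    - [[0.025,-0.001,0],[0,0,0],0]
    - [[0.035,-0.001,0],[0,0,0],0]
    - [[0.035,-0.001,0],[0,0,0],0]
    - [[0.035,-0.001,0],[0,0,0],0]
    - [[0.035,-0.001,0],[0,0,0],0]
    - [[0.035,-0.001,0],[0,0,0],0]
    - [[0.035,-0.001,0],[0,0,0],0]
    - [[0.035,-0.001,0],[0,0,0],0]
    - [[0.035,-0.001,0],[0,0,0],0]
    - [[0.035,-0.001,0],[0,0,0],0]
    - [[0.035,-0.001,0],[0,0,0],0]
    - [[0.025,-0.001,0],[0,0,0],0]
    - [[0.015,-0.001,0],[0,0,0],0]
    - [[0,0,0.03],[0,0,0],0]
    - [[0,0,0.04],[0,0,0],0]
    - [[0,0,0.03],[0,0,0],0]
    - [[0,0,0.02],[0,0,0],0]
    - [[0,0,0],[0,0,0],0]
    - [[0,0,0],[0,0,0],0]

```text
clock: 8.95
eef_pos: [545.1, 276.1, 122.3]
tcp_rot: [-3.141, 0.001, 1.554]
contact_force: [0.3, 0.6, -3.9]
opening: 0.165
```

Run:
```python
from rig import *
from h import *
s=sense();p=s["eef_pos"];print(p,s["tcp_rot"],s["contact_force"],s["wrist_torque"],s["opening"])
S=grab_frame("side");print("foot expected px",(proj(S,p-[0,0,58])-[240,110])*5)
c=crop(S,240,110,150,140,5,"pics/over.png")
```

```text
[545.1210123  276.13857039 122.27321628] [-3.14073357e+00  5.12820381e-04  1.55360550e+00] [ 0.30953222  0.61422806 -3.85924643] [-0.01424175 -0.03665801  0.03955673] 0.16538954762882999
foot expected px [194.87768347 317.91972696]
```

View pics/over.png

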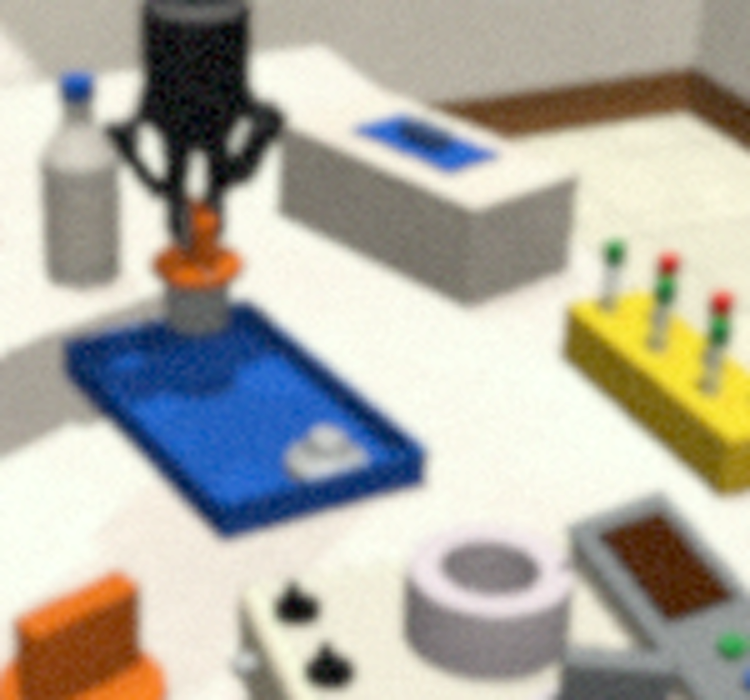

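The plug hangs over the empty half, with its foot where predicted at about (197,325). I'll lower to about 5 mm above the floor, then creep.

Call:
play_rows:
  moves:
    - [[0,0,0.015],[0,0,0],0]
    - [[0,0,0.015],[0,0,0],0]
    - [[0,0,0.012],[0,0,0],0]
    - [[0,0,0.007],[0,0,0],0]
    - [[0,0,0.004],[0,0,0],0]
    - [[0,0,0.002],[0,0,0],0]
    - [[0,0,0.001],[0,0,0],0]
    - [[0,0,0.001],[0,0,0],0]
    - [[0,0,0],[0,0,0],0]
    - [[0,0,0],[0,0,0],0]

```text
clock: 10.0
eef_pos: [545.5, 276.4, 65.6]
tcp_rot: [3.141, -0.0, 1.554]
contact_force: [1.4, 0.3, -4.1]
opening: 0.166
```

Call:
play_rows:
  moves:
    - [[0,0,0.001],[0,0,0],0]
    - [[0,0,0.0005],[0,0,0],0]
    - [[0,0,0.0005],[0,0,0],0]
    - [[0,0,0],[0,0,0],0]

```text
clock: 10.4
eef_pos: [545.3, 276.2, 63.2]
tcp_rot: [-3.141, 0.0, 1.554]
contact_force: [-0.5, -0.5, -3.3]
opening: 0.171
```

Call:
play_rows:
  moves:
    - [[0,0,0.0005],[0,0,0],0]
    - [[0,0,0.0005],[0,0,0],0]
    - [[0,0,0],[0,0,0],0]
    - [[0,0,0],[0,0,0],0]

```text
clock: 10.8
eef_pos: [545.3, 276.3, 62.3]
tcp_rot: [3.142, -0.0, 1.554]
contact_force: [-0.1, -0.1, -2.9]
opening: 0.165
```

Call:
play_rows:
  moves:
    - [[0,0,0.0005],[0,0,0],0]
    - [[0,0,0.0005],[0,0,0],0]
    - [[0,0,0],[0,0,0],0]

```text
clock: 11.1
eef_pos: [545.4, 276.4, 62.3]
tcp_rot: [3.141, -0.0, 1.554]
contact_force: [-3.9, -0.5, 7.4]
opening: 0.17
```

The plug is on the floor: the force went from −3 N to +7 N. I'll ease the squeeze, then open.

Call:
play_rows:
  moves:
    - [[0,0,0],[0,0,0],0]
    - [[0,0,0],[0,0,0],0]
    - [[0,0,0],[0,0,0],18]
    - [[0,0,0],[0,0,0],22]
    - [[0,0,0],[0,0,0],30]
    - [[0,0,0],[0,0,0],45]
    - [[0,0,0],[0,0,0],60]
    - [[0,0,0],[0,0,0],60]
    - [[0,0,0],[0,0,0],60]
  squeeze: 20

```text
clock: 12.0
eef_pos: [545.3, 276.3, 61.2]
tcp_rot: [-3.142, 0.0, 1.554]
contact_force: [0.1, -0.4, 0.8]
opening: 0.597
```

Call:
play_rows:
  moves:
    - [[0,0,-0.005],[0,0,0],60]
    - [[0,0,-0.015],[0,0,0],60]
    - [[0,0,-0.03],[0,0,0],60]
    - [[0,0,-0.04],[0,0,0],60]
    - [[0,0,-0.04],[0,0,0],60]
    - [[0,0,-0.03],[0,0,0],60]
    - [[0,0,-0.01],[0,0,0],60]
    - [[0,0,0],[0,0,0],60]
    - [[0,0,0],[0,0,0],60]

```text
clock: 12.9
eef_pos: [544.7, 276.0, 230.5]
tcp_rot: [-3.141, 0.001, 1.554]
contact_force: [-0.5, 0.7, -0.6]
opening: 0.599
```

Run:
```python
from rig import *
from h import *
s=sense();print(s["eef_pos"],s["contact_force"],s["opening"],s["qvel"].round(3))
S=grab_frame("side");c=crop(S,230,110,170,170,4,"pics/final.png")
b=[b for b in blobs(S,"orange") if b[0][1]<215 and b[0][1]>140];print([(x[0],x[1]) for x in b])
print("expect flange top centre",proj(S,[545,276,52]),"bar top",proj(S,[545,276,92]))
```

```text
[544.71314409 275.97331851 230.4563488 ] [-0.46945759  0.66174101 -0.58433783] 0.5994876758507479 [-0.     0.021  0.014  0.001 -0.001  0.   ]
[(array([270, 166,  18,  17, 175], dtype=int32), array([278.86857143, 175.56571429])), (array([  4, 173,  47,  14, 307], dtype=int32), array([ 26.50162866, 179.73615635]))]
expect flange top centre [278.96354219 176.61595673] bar top [278.9455587  166.70253887]
```

View pics/final.png

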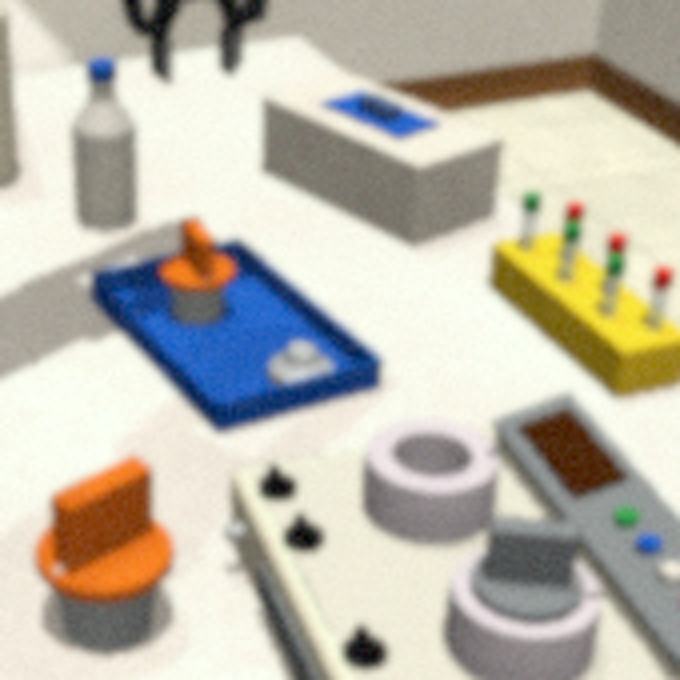

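The plug stands upright in the empty half at about (198,285). The cap, bottle and grey plug are where they were, and the gripper is clear.

```bash
python3 -c "
from rig import *
print(sign_off())"
```

```text
the job is handed in; nothing more can be done
None
```

The orange plug is out of the separator and stands upright on its narrow end in the empty half of the blue tray. I let go, backed the gripper clear, and handed the job in at about 13 s.

- **Twist and pull:** I pinched the bar and turned it about 65°. The torque fell from 0.37 N m at 17° to 0.08 N m at the end. Then I lifted it straight up by 110 mm; afterwards the wrist force was about −4.5 N, roughly the plug's own weight.
- **Setting down:** I lowered it in small steps until the force showed contact, about 7 N on the tool. I then eased the grip and opened the fingers.
- **Last checks:** In the final side picture the plug's flange was within about 1 pixel of where I expected it. The grey plug, cap and bottle looked undisturbed, and the tool read about 1 N. I did not check the beaker in that picture; the arm never went near it.

No check failed. The two cameras disagreed by 2–3 mm on the plug's starting position, which made no difference to the grasp. They disagreed by about 20 mm on the tray's position, and I used the top view for it because the side view also catches the outside of the tray's near wall.

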